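# Load a battery pack and snap its cap home

## Task

Take the two full-size cells out of the rack and drop them, button end up, one into each well of the battery case in the vise; leave the slim cell in the rack. Then put the cap over them and press it straight down until it clicks under both catches, and keep pressing so that the new gasket stays squeezed. Finish while still holding the cap pressed down, and do not disturb the multimeter, bottle or screwdriver.

Things in the scene. Friction and masses are not known exactly. Their poses are not given: they have to be found in the camera images.
- vise: Small blue bench vise, fixed to the bench, base 170 x 70 mm and 12 mm high, jaws 36 mm high and 66 mm wide, clamp screw and its T-handle towards the vise's -x, to 109 mm from the origin. Origin: on the bench under the centre of the battery case. Nothing of it rises above 36 mm
- case: Grey battery case upright in the vise, fixed. Origin: centre of its underside, 14 mm above the bench; z up, y along its long side. Rim at z = 46 mm: block 32 x 64 mm with two round wells; below the rim it slopes out to a guide of 35 x 67 mm (from z = 40 mm down) for the cap. A flange 44 x 77 mm, top at z = 29 mm, carries the gasket
- well_a (a point): Centre of the floor of the well on the case's +y side. Each well is 21.5 mm wide and 40 mm deep (rim 40 mm above this point), the wells are 27 mm apart along the case's y. A seated cell stands 25 mm out of its well
- well_b (a point): Same for the well on the case's -y side
- cell_a: Full-size round battery cell, 18.5 mm wide, 65 mm long, about 47 g, standing upright in the rack with its steel button end up. Origin: centre of its flat lower end, z along its length to the button end. The two full-size cells are alike: either may go in either well
- cell_b: The other full-size cell, same size and origin
- slim_cell: Slim cell, 14.5 mm wide and 50 mm long, standing in the third hole of the rack: stays there. Origin: centre of its lower end
- rack: Black plastic cell rack, fixed to the bench, 40 mm (x) by 132 mm (y) by 22 mm high, origin at the centre of its underside, with three holes 21.5 mm wide and 15 mm deep in a row along its y, 42 mm apart (hole floors 7 mm above the bench). Which cell stands in which hole varies
- cap: Loose grey cap of the case, about 50 g: a box open below, 43 mm (x) by 75 mm (y) by 44 mm high, walls 2.5, roof 3 mm, standing on the bench open side down. Origin: centre of its lower edge, z up. Grip it across the 43 mm. A window 18 mm wide, 3 to 13 mm above the lower edge in each end wall (+y, -y) takes a catch. Fits either way round, long side along the case's y, with 1.5 mm play on the guide
- seal (a joint): Squeeze of the black rubber gasket ring on the case's flange: 0 free (its top then at z = 33 mm of the case), up to 0.003 m when pressed flat. Springy: 1 mm for every 4 N. Clicked and let go, the cap squeezes it about 0.5 mm only; 2 mm takes about 8 N of steady pressing
- catch_a (a joint): Sprung snap catch in the case's +y end face, a hook 14 mm wide, 3.5 mm proud at z = 37 mm of the case, sloped above. 0 = out; the cap's lower bar pushes it in by about 2 mm (0.002), then it springs out into the cap's window
- catch_b (a joint): The same in the -y end face. The cap's lower edge meets the catches at about z = 38 mm of the case, needs 8 to 20 N to pass them and clicks at about z = 33 mm: the resistance drops suddenly, then the cap comes down on the gasket
- multimeter: Yellow multimeter lying on the bench, 90 x 185 x 45 mm: leave alone
- flux_bottle: White bottle, 38 mm wide, 105 mm high, standing: leave alone
- screwdriver: Screwdriver with black handle, 170 mm long, lying: leave alone

How it is judged:
By the outcome, as a careful person would: the job done as asked, in the order asked, and still so for the second after the job is handed in, while the arm keeps its last pose, push and grip.
It also fails if it takes over 72 s, if anything falls off the work surface, if the arm or the gripper's body presses on something with over 40 N, if the wrist force passes 120 N, or if a joint passes its speed limit or range.

## Robot

A 7-joint arm with a two-finger parallel gripper is mounted at the origin on the work surface. World frame = base frame: x ahead of the robot, y to its left, z up, the work surface at z = 0. Lengths are in m, angles in rad, forces in N, time in s.
With the tool pointing down it reaches from about 0.425 to 0.875 m from the base axis. Payload 4.7 kg.
Tool frame: the origin (TCP) lies between the finger pads; the fingertips stand 22 mm ahead of it and the grasp point (between the pads) lies 3 mm ahead of it; z points along the fingers, y is the line along which they close (so a half turn about z gives the same grasp; the last joint's range is limited). The gripper opens to 85 mm and grips with 20 to 120 N. Pads are 22 mm wide; open, the fingers measure 114 mm over their backs; the gripper's body (76 mm by 85 mm) begins 54 mm behind the grasp point. The pads swing forward as they close: fully open they stand 13 mm farther back than shut.
Start: joints at [-1.306, 0.321, -0.07, 1.45, 0.023, 1.371, -0.057], TCP at [0.161, 0.63, 0.253] pointing down, gripper open.
Joint ranges: [-2.86, 2.86], [-0.3, 2.09], [-1.38, 1.24], [0.06, 2.45], [-1.56, 4.7], [0.09, 2.05], [-2.69, 2.69]. Speed limits (rad/s): [2.57, 2.57, 3.14, 3.14, 3.14, 3.14, 3.14].

## Interface

Orientations are given as a rotation vector (axis times angle).
In Python, from rig import env, cams gives the robot as it stands.
- The arm moves only by the tool step_arm, never from a script. Its argument "increments" is a list of rows, each a list of 3 entries, a list of its own where there are three numbers: the shift along the world's x, y, z in units of 300 mm (1.0 is 300 mm), then the turn, a rotation vector about the world's x, y, z in units of 360 degrees (1.0 is 360 degrees), then the opening, from 0 (shut) to 1 (fully open). In form: [[[x, y, z], [ax, ay, az], jaw], ...]. A call has 1 to 5 rows; each row is the pose to reach, as a shift and turn from the pose commanded when the call began, turning the shorter way round; what a row does not reach only later rows make up. A row lasts 1/12 s, in which the tool goes at most 41.7 mm and 7.16 degrees, less where a joint would pass 70% of its speed; a pose out of reach is approached as far as the arm can. A call with a number of a shift or a turn outside -1 to 1 is refused whole. A call with a gripper value outside its range is refused whole. The fingers move at their own pace and stop on an object; the grip force is fixed at half the most. Time passes only in rows, so rows that repeat a pose let the fingers close. It gives the time, the measured TCP pose, the force, the opening and the grip force at its end, in the units of the state.
- env.get_obs(): the state, without advancing time (a new reading comes with each control period).
- cams.read_camera(name): name is "scene" or "top"; returns a dict with "pixels" (384x512x3 uint8, blue, green, red), "range_z" (384x512 float32, m along the optical axis (not along the pixel's ray), 0 where there is no reading), "fov_y" (degrees; the focal length in pixels is half the picture's height over the tangent of half this angle, whatever the lens; pixels are square), "cx", "cy" (the principal point, pixels), "k1" (the pictures are not rectified: a ray, as slopes to the right and down, at radius r is drawn at 1 + k1 r^2 times it, then the intrinsics apply), "R" (3x3) and "t" (3): a world point X has camera coordinates R X + t. Camera axes: x right, y down, z forward; pixel columns grow to the right and rows downward; lengths in m; the calibration is good to about 2 mm. A picture is of the moment at which its call begins.
- env.close_job(): hands the job in; it is judged then, once.
Trained networks look in a picture, given as the dict that the camera call returned (one of the last four; its "shot" number tells which), for a name from the list of things; names that differ only in an ending like _2 or _b are one class to them, and where a whole thing is asked for, a point or a joint stands for the part that bears it (a point fixed in the world has none). Each returns a list of dicts, best first, with "conf" (0 to 1); they miss things now and then, are a little off and sometimes report something else, mostly with a low value. They report only what shows in the picture. A call takes as long as a camera call.
- cams.masks_of(picture, target): "mask" (384x512 bool, what is visible of it).
- cams.mark_of(picture, target): "location" ([x, y, z] in m, in the coordinates of the camera as it stood for that picture, good to about 4 mm: a listed point, or the origin of a listed thing).
The state is a dict: "clock": time; "joints": joint angles; "qvel": joint speeds; "joint_torque": joint torques, N m; "position": TCP position; "ee_rot": TCP orientation; "wrist_force": force on the tool from outside, world axes, zero at the start; "ft_torque": the same for the moment, N m; "width": opening from 0.0 (shut) to 1.0 (fully open); "finger_force": force on a finger pad.
Only numpy, scipy, OpenCV 4.12 (cv2) and the standard library are available. Lean on these libraries where they do the work, as an engineer would, in place of code of your own. Each camera call takes 0.05 s, during which the arm holds its last target. There are 200 camera calls.

## Working session

There is one attempt and no reset: what is moved stays moved. The work goes in short steps, Python scripts to look and compute and a tool call to move; the robot and the scene stay as the last step left them, time stands still between calls to the robot, and variables do not carry over. Pictures are saved under pics/ and viewed, at most 10 in all, crops included, and the job is handed in when it is done.

Besides the shell and the picture viewer there is one more tool, called after "Request:" as a command line: name --argument value ..., lists and objects as JSON in quotes. step_arm: Moves the arm, as the interface text tells. Its arguments: {"type":"object","properties":{"increments":{"type":"array"}},"required":["increments"]}

```bash
ls; mkdir -p pics
cat > h.py <<'E'
import numpy as np, cv2
from rig import env, cams
def K(p):
    h=p["pixels"].shape[0]; f=h/2/np.tan(np.radians(p["fov_y"])/2); return f
def cam2w(p,X): return (np.asarray(X)-np.asarray(p["t"]))@np.asarray(p["R"])
def cloud(p,mask=None):
    f=K(p); z=p["range_z"]; v,u=np.nonzero((z>0)&(mask if mask is not None else True))
    xd=(u-p["cx"])/f; yd=(v-p["cy"])/f; x,y=xd.copy(),yd.copy()
    for _ in range(8):
        s=1+p["k1"]*(x*x+y*y); x,y=xd/s,yd/s
    Z=z[v,u]; return cam2w(p,np.c_[x*Z,y*Z,Z]),u,v
E
python3 - <<'E'
from h import *
o=env.get_obs(); print({k:np.round(v,3) for k,v in o.items()})
ims=[]
for n in ("scene","top"):
    p=cams.read_camera(n); ims.append(p["pixels"])
    print(n,p["fov_y"],p["cx"],p["cy"],p["k1"],"campos",np.round(cam2w(p,[0,0,0]),3),p["R"].round(2).tolist())
    for t in ["vise","case","well_a","well_b","cell_a","slim_cell","rack","cap","multimeter","flux_bottle","screwdriver"]:
        r=cams.mark_of(p,t); print(t,[(round(d["conf"],2),cam2w(p,d["location"]).round(3).tolist()) for d in r[:3]])
    cv2.imwrite(f"pics/{n}0.png",p["pixels"])
E
```

```text
pics
{'clock': np.float64(0.0), 'joints': array([-1.306,  0.322, -0.07 ,  1.452,  0.023,  1.371, -0.057]), 'qvel': array([-0.   , -0.002, -0.002, -0.001,  0.001, -0.001, -0.001]), 'joint_torque': array([ 0.0000e+00, -4.9357e+01, -3.8200e-01, -3.1433e+01,  1.3000e-02,
        1.2000e-02, -0.0000e+00]), 'position': array([0.161, 0.629, 0.252]), 'ee_rot': array([-3.930e-01, -3.117e+00,  3.000e-03]), 'wrist_force': array([-0.659, -0.618,  0.428]), 'ft_torque': array([-0.046,  0.038, -0.048]), 'finger_force': np.float64(0.0), 'width': np.float64(1.001)}
scene 44.52957618834142 262.8730236380857 191.9109158460203 -0.06006714136471365 campos [1.459 0.292 0.622] [[-0.3, 0.95, -0.02], [0.52, 0.15, -0.84], [-0.8, -0.26, -0.54]]
vise [(0.61, [0.581, 0.01, -0.001]), (0.56, [0.487, 0.251, 0.007])]
case [(0.85, [0.577, 0.01, 0.012])]
well_a [(0.93, [0.574, 0.026, 0.025]), (0.62, [0.575, -0.008, 0.021])]
well_b [(0.93, [0.574, 0.026, 0.025]), (0.62, [0.575, -0.008, 0.021])]
cell_a [(0.62, [0.47, 0.288, 0.007]), (0.49, [0.491, 0.254, 0.01])]
slim_cell [(0.48, [0.509, 0.21, 0.006])]
rack [(0.82, [0.4
[... 303 characters left out ...]
-0.007777376083762757 campos [0.411 0.011 1.216] [[-0.02, -1.0, 0.0], [-0.98, 0.02, -0.19], [0.19, -0.0, -0.98]]
vise [(0.55, [0.572, 0.012, 0.001])]
case [(0.83, [0.58, 0.004, 0.014])]
well_a [(0.77, [0.578, -0.003, 0.018]), (0.4, [0.571, 0.013, -0.003])]
well_b [(0.77, [0.578, -0.003, 0.018]), (0.4, [0.571, 0.013, -0.003])]
cell_a [(0.65, [0.462, 0.289, 0.004]), (0.59, [0.485, 0.25, 0.01])]
slim_cell [(0.49, [0.508, 0.213, 0.005])]
rack [(0.91, [0.488, 0.249, 0.002]), (0.67, [0.576, -0.005, 0.02])]
cap [(0.77, [0.501, -0.253, 0.0])]
multimeter [(0.65, [0.81, -0.008, 0.0])]
flux_bottle [(0.59, [0.74, 0.28, 0.001]), (0.55, [0.577, -0.007, 0.021])]
screwdriver [(0.62, [0.727, -0.299, 0.001])]
```

Run:
```python
from h import *
def circ(P):
    A=np.c_[2*P[:,:2],np.ones(len(P))]; s=np.linalg.lstsq(A,(P[:,:2]**2).sum(1),rcond=None)[0]; return s[:2],np.sqrt(s[2]+s[:2]@s[:2])
def rect(P):
    r=cv2.minAreaRect((P[:,:2]*1000).astype(np.float32)); return np.round(r[0],1),np.round(r[1],1),round(r[2],1)
for n in ("top","scene"):
    p=cams.read_camera(n); C,u,v=cloud(p)
    print(n,"floor z",np.median(C[(abs(C[:,0]-.6)<.05)&(abs(C[:,1]-.15)<.03),2]).round(4))
    for nm,c,z0,z1 in [("cap",(.503,-.254),.038,.052),("rack",(.488,.248),.015,.027),("rim",(.578,.004),.054,.066)]:
        m=(np.hypot(C[:,0]-c[0],C[:,1]-c[1])<.1)&(C[:,2]>z0)&(C[:,2]<z1); print(nm,m.sum(),np.median(C[m,2]).round(4),rect(C[m]))
        if nm=="cap": print("cap med",np.median(C[m],0))
    for nm,t in [("cells","cell_a"),("slim","slim_cell")]:
        for d in cams.masks_of(p,t)[:3]:
            mm=d["mask"]; X,uu,vv=cloud(p,mm)
            zt=np.percentile(X[:,2],90); T=X[X[:,2]>zt-.006]
            B=X[(X[:,2]>.03)&(X[:,2]<zt-.005)]
            print(nm,round(d["conf"],2),mm.sum(),"ztop",zt.round(4),"topmean",T.mean(0).round(4),rect(T),"side circ",circ(B) if len(B)>20 else len(B))
```

```text
top floor z 0.0002
cap 443 0.044 (array([ 504.5, -253.6]), array([75.6, 43.4]), 82.6)
cap med [ 0.50405186 -0.25310251  0.04401254]
rack 529 0.0214 (array([487.5, 250.1]), array([ 40.9, 132.8]), 27.8)
rim 214 0.0589 (array([574.1,  10.1]), array([34.9, 69.8]), 4.2)
cells 0.41 64 ztop 0.0732 topmean [0.4678 0.2863 0.0708] (array([468.4, 286.8]), array([14.2, 16.2]), 41.6) side circ (array([0.46773953, 0.28589477]), np.float64(0.007730019917809056))
slim 0.49 27 ztop 0.0577 topmean [0.5064 0.2111 0.0559] (array([506. , 211.4]), array([10.8,  8.3]), 3.3) side circ 7
scene floor z 0.0024
cap 297 0.0453 (array([ 505.8, -253.4]), array([78.1, 49. ]), 82.4)
cap med [ 0.51223404 -0.24873105  0.04527577]
rack 574 0.0233 (array([489.8, 249.5]), array([ 46.8, 135. ]), 29.0)
rim 282 0.0607 (array([576.3,   8.6]), array([38.6, 70. ]), 3.8)
cells 0.55 192 ztop 0.0723 topmean [0.4923 0.2495 0.0719] (array([491. , 248.6]), array([16.7, 15.6]), 42.6) side circ (array([0.49067395, 0.24896827]), np.float64(0.007345693846506037))
cells 0.5 153 ztop 0.0705 topmean [0.4731 0.2868 0.0699] (array([472.2, 286.9]), array([15.2, 15.9]), 19.7) side circ (array([0.47166113, 0.28655009]), np.float64(0.006978945893126943))
slim 0.64 82 ztop 0.0565 topmean [0.5133 0.2124 0.0556] (array([512.5, 211.6]), array([13.6, 10.9]), 83.4) side circ (array([0.50978191, 0.21149156]), np.float64(0.005893593260276873))
```

View pics/scene0.png

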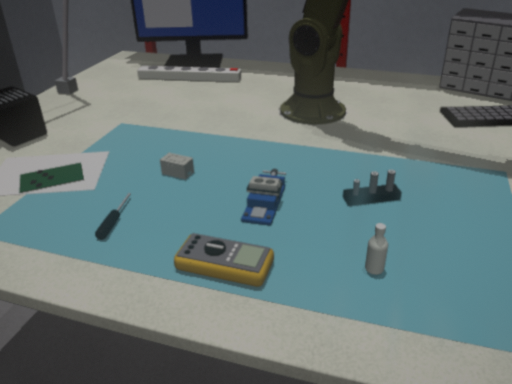

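View pics/top0.png

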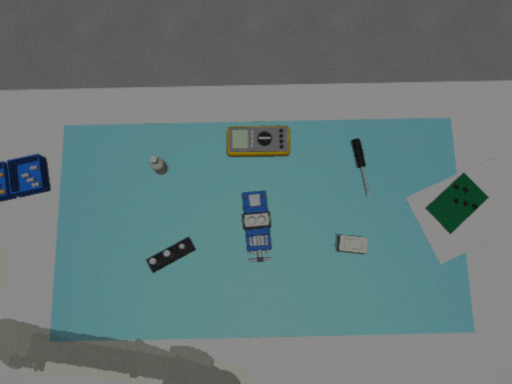

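The scene view shows the cap near (177,166), the vise and case at (265,185), and the rack at (372,190). In the rack, the slim cell is at (356,187) and the full-size cells are at (374,182) and (390,180). Next I'll look at the case close up to locate the wells more precisely.

Run:
```python
from h import *
t=[]
for n,(u,v,w,h) in (("top",(257,220,40,30)),("scene",(265,186,40,30))):
    P=[cams.read_camera(n) for _ in range(4)]
    im=np.mean([q["pixels"].astype(float) for q in P],0); np.save(f"{n}_im.npy",im)
    np.save(f"{n}_z.npy",np.median([q["range_z"] for q in P],0)); print(n,np.std([q["range_z"] for q in P],0)[v-5:v+5,u-5:u+5].mean())
    c=im[v-h//2:v+h//2,u-w//2:u+w//2].astype(np.uint8)
    t.append(cv2.resize(c,(640,480),interpolation=cv2.INTER_CUBIC))
    print(np.round(im[v-h//2:v+h//2,u-w//2:u+w//2].mean(2)).astype(int) if n=="top" else "")
cv2.imwrite("pics/crops.png",cv2.resize(np.hstack(t),(800,300)))
```

```text
top 0.006809735
[[121 122 122 ... 121 122 122]
 [121 122 121 ... 122 122 121]
 [123 122 123 ... 122 122 121]
 ...
 [122 123 122 ... 122 122 122]
 [122 122 123 ... 121 122 123]
 [123 122 123 ... 121 122 122]]
scene 0.0062746014
```

View pics/crops.png

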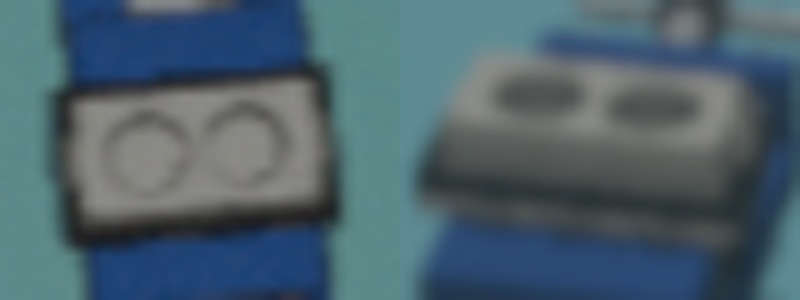

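Request:
step_arm --increments '[[[0.513,-0.57,-0.09],[0,0,-0.066],1],[[0.513,-0.57,-0.09],[0,0,-0.066],1],[[0.513,-0.57,-0.09],[0,0,-0.066],1],[[0.513,-0.57,-0.09],[0,0,-0.066],1],[[0.513,-0.57,-0.09],[0,0,-0.066],1]]'

```text
clock: 2.32
position: [0.3008, 0.4743, 0.2291]
ee_rot: [1.029, 2.968, 0.001]
wrist_force: [-0.1, 0.4, -0.2]
width: 1.002
finger_force: 0.0
```

Request:
step_arm --increments '[[[0.513,-0.57,-0.09],[0,0,-0.066],1],[[0.513,-0.57,-0.09],[0,0,-0.066],1],[[0.513,-0.57,-0.09],[0,0,-0.066],1],[[0.513,-0.57,-0.09],[0,0,-0.066],1],[[0.513,-0.57,-0.09],[0,0,-0.066],1]]'

```text
clock: 2.73
position: [0.4393, 0.3204, 0.205]
ee_rot: [1.618, 2.693, 0.002]
wrist_force: [0.7, 0.4, -0.6]
width: 1.0
finger_force: 0.0
```

Request:
step_arm --increments '[[[0.1,-0.111,0],[0,0,0],1],[[0.1,-0.111,-0.1],[0,0,0],1],[[0.1,-0.111,-0.24],[0,0,0],1],[[0.1,-0.111,-0.36],[0,0,0],1],[[0.1,-0.111,-0.36],[0,0,0],1]]'

```text
clock: 3.15
position: [0.4638, 0.2855, 0.09]
ee_rot: [-1.614, -2.69, 0.019]
wrist_force: [-1.8, -1.9, -0.1]
width: 1.0
finger_force: 0.0
```

Run:
```python
from h import *
o=env.get_obs(); print(o["position"].round(4),o["ee_rot"].round(4),o["wrist_force"].round(2))
p=cams.read_camera("scene"); u,v=385,170
cv2.imwrite("pics/s1.png",cv2.resize(p["pixels"][v-45:v+45,u-60:u+60],(640,480),interpolation=cv2.INTER_CUBIC))
```

```text
[0.4638 0.2855 0.09  ] [-1.6139 -2.6899  0.0189] [-1.78 -1.85 -0.05]
```

View pics/s1.png

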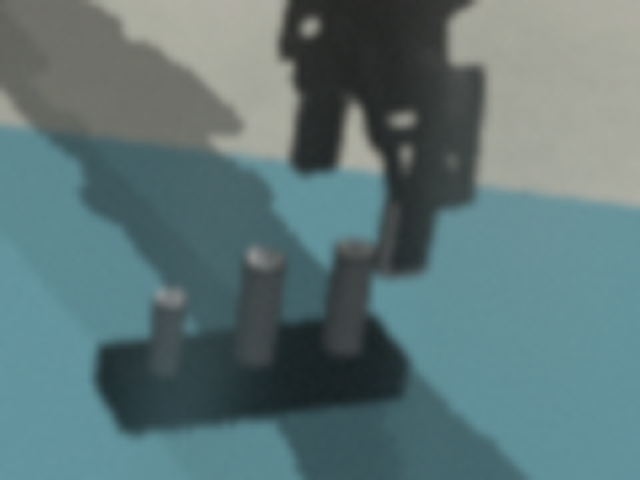

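Request:
step_arm --increments '[[[0,0,-0.07],[0,0,0],1],[[0,0,-0.07],[0,0,0],1],[[0,0,-0.07],[0,0,0],1],[[0,0,-0.07],[0,0,0],1],[[0,0,-0.07],[0,0,0],1]]'

```text
clock: 3.62
position: [0.4693, 0.2897, 0.078]
ee_rot: [1.614, 2.694, 0.005]
wrist_force: [-0.1, 0.0, -0.4]
width: 1.001
finger_force: 0.0
```

Request:
step_arm --increments '[[[0,-0.008,-0.037],[0,0,0],1],[[0,-0.008,-0.037],[0,0,0],1],[[0,-0.008,-0.037],[0,0,0],1],[[0,-0.008,-0.037],[0,0,0],0],[[0,-0.008,-0.037],[0,0,0],0]]'

```text
clock: 4.03
position: [0.4683, 0.2864, 0.0648]
ee_rot: [1.615, 2.694, 0.0]
wrist_force: [0.1, -0.6, -0.0]
width: 0.748
finger_force: 0.0
```

Request:
step_arm --increments '[[[0,0,0],[0,0,0],0],[[0,0,0],[0,0,0],0],[[0,0,0],[0,0,0],0],[[0,0,0],[0,0,0],0],[[0,0,0],[0,0,0],0]]'

```text
clock: 4.45
position: [0.4683, 0.2865, 0.0649]
ee_rot: [1.615, 2.694, 0.001]
wrist_force: [-1.5, -0.6, 1.4]
width: 0.197
finger_force: 58.6
```

Request:
step_arm --increments '[[[0,0,0.3],[0,0,0],0],[[0,0,0.3],[0,0,0],0],[[0,0,0.3],[0,0,0],0],[[0.1,-0.25,0.3],[0,0,-0.03],0],[[0.1,-0.25,0.3],[0,0,-0.03],0]]'

```text
clock: 4.87
position: [0.4984, 0.2132, 0.1561]
ee_rot: [1.86, 2.531, 0.005]
wrist_force: [1.3, -0.9, -0.6]
width: 0.189
finger_force: 61.2
```

Request:
step_arm --increments '[[[0.253,-0.63,0],[0,0,-0.037],0],[[0.253,-0.63,0],[0,0,-0.037],0],[[0.253,-0.63,0],[0,0,-0.037],0],[[0.253,-0.63,0],[0,0,-0.037],0],[[0.253,-0.63,0],[0,0,-0.037],0]]'

```text
clock: 5.28
position: [0.5746, 0.0195, 0.1549]
ee_rot: [2.143, 2.296, 0.001]
wrist_force: [-0.3, 0.6, -0.4]
width: 0.199
finger_force: 61.2
```

Request:
step_arm --increments '[[[0,0,0],[0,0,0],0],[[0,0,0],[0,0,0],0],[[0,0,0],[0,0,0],0]]'

```text
clock: 5.53
position: [0.5738, 0.0229, 0.1543]
ee_rot: [-2.142, -2.297, -0.0]
wrist_force: [-1.6, -0.4, -1.8]
width: 0.194
finger_force: 61.1
```

Request:
step_arm --increments '[[[0,0,-0.065],[0,0,0],0],[[0,0,-0.065],[0,0,0],0],[[0,0,-0.065],[0,0,0],0],[[0,0,-0.065],[0,0,0],0]]'

```text
clock: 5.87
position: [0.5739, 0.0238, 0.1355]
ee_rot: [-2.14, -2.3, -0.0]
wrist_force: [1.3, 0.0, 0.2]
width: 0.193
finger_force: 61.1
```

Run:
```python
from h import *
o=env.get_obs(); print(o["position"].round(4),o["ee_rot"].round(4),o["wrist_force"].round(2))
p=cams.read_camera("scene"); q=cams.read_camera("top"); np.savez("held1.npz",s=p["pixels"],t=q["pixels"],sz=p["range_z"],tz=q["range_z"])
u,v=265,178; a=cv2.resize(p["pixels"][v-24:v+24,u-32:u+32],(640,480),interpolation=cv2.INTER_CUBIC)
cv2.imwrite("pics/s2.png",a)
# wells: dark centroid in initial scene image, ray to z=.06
im=np.load("scene_im.npy").mean(2); print(np.round(im[174:190,250:278]).astype(int))
print(np.round(p["pixels"][165:195,250:278].mean(2)).astype(int))
```

```text
[0.5739 0.0238 0.1355] [-2.1401e+00 -2.2996e+00 -3.0000e-04] [1.26 0.04 0.23]
[[127 127 128 127 128 128 127 126 119 108 100  98 100 103 104 106 106 107
  108 106  99 103 116 119 108  87  76  93]
 [127 127 129 130 130 130 129 126 114 100  90  86  86  87  88  90  91  92
   94  95  93  94 102 104  96  84  82  98]
 [127 129 131 134 135 135 134 130 120 109 101  94  92  93  93  91  89  88
   88  87  86  85  86  87  84  80  82  90]
 [128 130 135 138 137 135 132 129 124 119 114 111 113 116 117 116 111 107
  105 101  96  94  92  90  90  90  89  88]
 [129 133 136 137 132 123 115 111 109 108 108 109 116 127 133 134 128 124
  121 116 114 112 112 114 116 115 111 106]
 [131 135 137 134 120 102  93  90  89  89  90  91 100 119 133 134 128 120
  114 111 110 110 114 120 126 131 130 125]
 [132 137 137 130 109  88  82  82  83  83  83  81  89 111 128 125 112 100
   94  93  93  94  97 103 113 128 136 132]
 [131 136 137 131 114  95  87  86  86  87  87  89  99 118 129 117  95  84
   82  84  84  83  82  84  99 123 136 132]
 [123 128 131 130 123 114 106 102 101 101 103 111 122 131 133 117  96  86
   85  84  8
[... 3661 characters left out ...]
 55  55  55  54  53  55  57  59  61  63  66  67  68  68  70  72  75  75
   78  79  81  80  81  80  83  83  79  64]
 [ 68  66  62  57  55  54  55  56  53  54  53  55  53  51  53  56  58  60
   61  65  65  66  66  68  71  73  69  56]
 [ 82  76  75  70  69  69  72  75  71  67  65  61  56  53  52  52  53  52
   51  51  52  50  49  51  56  57  54  47]
 [ 82  75  74  72  72  72  78  83  83  79  76  74  70  68  68  72  72  70
   66  64  60  55  52  52  52  52  51  47]
 [ 79  73  69  69  66  68  72  75  77  75  71  70  71  71  74  79  82  81
   78  76  73  69  68  69  71  73  69  64]
 [ 79  78  72  69  70  70  71  73  74  71  66  63  61  62  66  71  73  73
   70  70  71  71  70  74  79  83  81  75]]
```

View pics/s2.png

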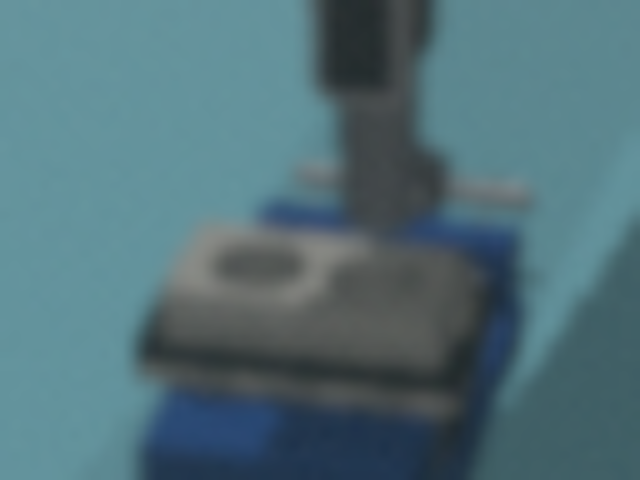

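The cell hangs above the +y well, with its lower end at about pixel (271,177) and that well's ellipse at about (270,182). I'll compute the offset by rectifying both views, using the held cell as the calibration reference.

```bash
cat >> h.py <<'E'
def proj(p,X):
    c=np.atleast_2d(X)@np.asarray(p["R"]).T+np.asarray(p["t"]); a=c[:,:2]/c[:,2:]; s=1+p["k1"]*(a**2).sum(1,keepdims=True)
    return a*s*K(p)+[p["cx"],p["cy"]]
def rectify(p,im,c,yaw,z,hx=.03,hy=.05,d=.0005):
    gx=np.arange(-hx,hx,d); gy=np.arange(-hy,hy,d); X,Y=np.meshgrid(gx,gy,indexing="ij")
    W=np.stack([c[0]+X*np.cos(yaw)-Y*np.sin(yaw),c[1]+X*np.sin(yaw)+Y*np.cos(yaw),np.full_like(X,z)],-1).reshape(-1,3)
    uv=proj(p,W).astype(np.float32).reshape(*X.shape,2)
    return gx,gy,cv2.remap(im.astype(np.float32),uv[...,0],uv[...,1],cv2.INTER_CUBIC)
E
python3 - <<'E'
from h import *
yaw=np.radians(4); c=(.5755,.009)
h=np.load("held1.npz"); o=env.get_obs()
for n in("top","scene"):
    p=cams.read_camera(n); im=np.load(f"{n}_im.npy").mean(2)
    for z in (.060,.047):
        gx,gy,r=rectify(p,im,c,yaw,z)
        px=r[:,np.abs(gy)<.025].mean(1); py=r[np.abs(gx)<.01].mean(0)
        ex=[(round(gx[i]*1e3,1),round(g*1e0,1)) for g,i in zip(np.gradient(px),range(len(px))) if 2<i<len(px)-3 and abs(g)==np.abs(np.gradient(px))[i-3:i+4].max() and abs(g)>1.5]
        ey=[(round(gy[i]*1e3,1),round(g*1e0,1)) for g,i in zip(np.gradient(py),range(len(py))) if 2<i<len(py)-3 and abs(g)==np.abs(np.gradient(py))[i-3:i+4].max() and abs(g)>1.5]
        print(n,z,"x edges mm",ex,"y edges",ey)
    if n=="scene":
        gx,gy,r=rectify(p,im,c,yaw,.06)
        for s in(1,-1):
            m=(np.hypot(gx[:,None],gy[None]-s*.0135)<.014); w=np.clip(112-r,0,None)*m
            w*= (gx[:,None]>-.013)&(gx[:,None]<.013)
            print("well",s,(w*gx[:,None]).sum()/w.sum()*1e3,(w*gy[None]).sum()/w.sum()*1e3)
    # cell
    ob=h["s" if n=="scene" else "t"].mean(2)
    T=o["position"]; a=np.linspace(0,6.283,200)
    for zz in (.0800,.09,.1):
        e=proj(p,np.c_[T[0]+.00925*np.cos(a),T[1]+.00925*np.sin(a),np.full(200,zz)]); row=int(round(e[:,1].mean()))
        if n=="scene": print("pred edges row",row,e[:,0].min().round(2),e[:,0].max().round(2),"obs",ob[row,262:280].round().astype(int))
    if n=="scene":
        e=proj(p,np.c_[T[0]+.00925*np.cos(a),T[1]+.00925*np.sin(a),np.full(200,T[2]-.058)]); print("pred bottom v",e[:,1].max())
        print("col 269-271",ob[168:182,269:272].mean(1).round())
E
```

```text
top 0.06 x edges mm [(np.float64(-26.0), np.float32(-4.4)), (np.float64(-18.0), np.float32(9.0)), (np.float64(4.0), np.float32(-2.6)), (np.float64(9.5), np.float32(2.9)), (np.float64(15.0), np.float32(-10.6)), (np.float64(19.5), np.float32(4.1))] y edges [(np.float64(-39.0), np.float32(-5.7)), (np.float64(-34.0), np.float32(6.7)), (np.float64(-25.5), np.float32(-2.7)), (np.float64(-19.5), np.float32(1.8)), (np.float64(1.5), np.float32(-2.0)), (np.float64(25.0), np.float32(1.8)), (np.float64(33.0), np.float32(-7.0)), (np.float64(40.0), np.float32(5.7))]
top 0.047 x edges mm [(np.float64(-24.5), np.float32(-4.4)), (np.float64(-16.5), np.float32(8.9)), (np.float64(6.0), np.float32(-2.6)), (np.float64(11.5), np.float32(2.9)), (np.float64(17.0), np.float32(-10.5)), (np.float64(21.5), np.float32(4.0))] y edges [(np.float64(-39.5), np.float32(-5.4)), (np.float64(-34.5), np.float32(6.3)), (np.float64(-26.0), np.float32(-2.7)), (np.float64(-20.0), np.float32(2.0)), (np.float64(1.0), np.float32(-2.0)), (np.float64(8.0), np.float32(1.5)), (np.float64(25.5), np.float32(1.9)), (np.float64(33.0), 
[... 703 characters left out ...]
at32(1.9))] y edges [(np.float64(-41.0), np.float32(-3.5)), (np.float64(33.0), np.float32(-2.4)), (np.float64(39.0), np.float32(2.2)), (np.float64(47.0), np.float32(6.3))]
well 1 -1.0418712506292707 12.281387156401259
well -1 -0.9612503141280297 -14.762462280852963
pred edges row 174 266.43 274.53 obs [ 97 100 102 100  93  78  70  69  71  72  68  67  70  69  72  90 105 108]
pred edges row 170 266.38 274.52 obs [127 127 128 126 112  88  71  69  69  72  67  65  63  64  69  87 110 121]
pred edges row 167 266.32 274.5 obs [133 130 127 120 102  78  69  69  71  70  69  69  84 104 118 123 124 124]
pred bottom v 177.02548939450404
col 269-271 [70. 70. 70. 70. 70. 70. 70. 70. 74. 83. 94. 96. 89. 85.]
```

Request:
step_arm --increments '[[[-0.002,-0.0085,0],[0,0,0],0],[[-0.002,-0.0085,-0.03],[0,0,0],0],[[-0.002,-0.0085,-0.045],[0,0,0],0],[[-0.002,-0.0085,-0.06],[0,0,0],0],[[-0.002,-0.0085,-0.075],[0,0,0],0]]'

```text
clock: 6.48
position: [0.5731, 0.0201, 0.1119]
ee_rot: [-2.142, -2.297, 0.001]
wrist_force: [-0.5, 0.9, -0.0]
width: 0.194
finger_force: 61.2
```

Request:
step_arm --increments '[[[0,0.002,-0.02],[0,0,0],0],[[0,0.002,-0.04],[0,0,0],0],[[0,0.002,-0.06],[0,0,0],0],[[0,0.002,-0.075],[0,0,0],0],[[0,0.002,-0.075],[0,0,0],0]]'

```text
clock: 6.9
position: [0.5726, 0.0203, 0.0888]
ee_rot: [-2.142, -2.297, 0.003]
wrist_force: [-0.6, 0.1, -0.7]
width: 0.197
finger_force: 61.2
```

Request:
step_arm --increments '[[[0,0,0],[0,0,0],0.6],[[0,0,0],[0,0,0],0.6],[[0,0,0],[0,0,0],0.8],[[0,0,0],[0,0,0],1],[[0,0,0],[0,0,0],1]]'

```text
clock: 7.32
position: [0.5737, 0.0204, 0.0905]
ee_rot: [2.142, 2.297, 0.001]
wrist_force: [0.2, -0.4, -0.8]
width: 0.886
finger_force: 0.0
```

Request:
step_arm --increments '[[[0,0,0.1],[0,0,0],1],[[0,0,0.22],[0,0,0],1],[[0,0,0.3],[0,0,0],1],[[-0.08,0.25,0.3],[0,0,0.03],1],[[-0.08,0.25,0.3],[0,0,0.03],1]]'

```text
clock: 7.73
position: [0.5511, 0.0944, 0.1829]
ee_rot: [1.915, 2.486, 0.007]
wrist_force: [0.6, 1.9, -0.7]
width: 1.005
finger_force: 0.0
```

Run:
```python
from h import *
o=env.get_obs(); print(o["position"].round(4),o["ee_rot"].round(4),o["wrist_force"].round(2),o["width"])
p=cams.read_camera("scene"); C,u,v=cloud(p)
m=(np.hypot(C[:,0]-.573,C[:,1]-.021)<.02)&(C[:,2]>.065)&(C[:,2]<.1); print(m.sum(),np.percentile(C[m,2],[10,90]),C[m].mean(0))
u,v=310,175; cv2.imwrite("pics/s3.png",cv2.resize(p["pixels"][v-60:v+60,u-80:u+80],(640,480),interpolation=cv2.INTER_CUBIC))
```

```text
[0.5511 0.0944 0.1829] [1.9153 2.4858 0.0068] [ 0.59  1.88 -0.75] 1.004605539397649
85 [0.06760084 0.08604723] [0.57841668 0.02162206 0.07808018]
```

View pics/s3.png

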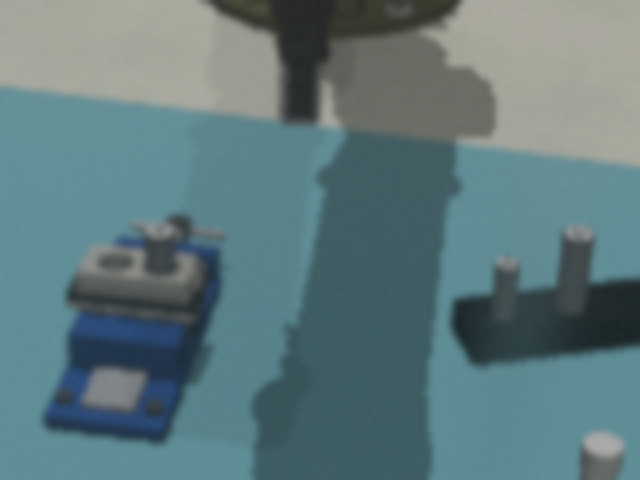

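The first cell is standing upright in the +y well with its top at 85 mm, and the +y rack hole is empty. Next is the middle cell.

Request:
step_arm --increments '[[[-0.2,0.5,0],[0,0,0.037],1],[[-0.2,0.5,0],[0,0,0.037],1],[[-0.2,0.5,0],[0,0,0.037],1],[[-0.2,0.5,0],[0,0,0.037],1],[[-0.2,0.5,0],[0,0,0.037],1]]'

```text
clock: 8.2
position: [0.4851, 0.2548, 0.1801]
ee_rot: [-1.597, -2.701, -0.004]
wrist_force: [-0.2, 2.1, -0.8]
width: 1.0
finger_force: 0.0
```

Request:
step_arm --increments '[[[0,0,-0.1],[0,0,0],1],[[0,0,-0.1],[0,0,0],1],[[0,0,-0.1],[0,0,0],1]]'

```text
clock: 8.45
position: [0.4885, 0.2443, 0.149]
ee_rot: [-1.615, -2.693, 0.006]
wrist_force: [-0.1, -0.5, 0.4]
width: 0.998
finger_force: 0.0
```

Request:
step_arm --increments '[[[0,0.017,0],[0,0,0],1],[[0,0.017,-0.1],[0,0,0],1],[[0,0.017,-0.2],[0,0,0],1],[[0,0.017,-0.28],[0,0,0],1],[[0,0.017,-0.28],[0,0,0],1]]'

```text
clock: 8.87
position: [0.4872, 0.249, 0.0628]
ee_rot: [-1.615, -2.691, 0.01]
wrist_force: [-0.7, 0.2, -0.5]
width: 0.999
finger_force: 0.0
```

Request:
step_arm --increments '[[[0,0,0],[0,0,0],1],[[0,0,0],[0,0,0],1]]'

```text
clock: 9.03
position: [0.4911, 0.2511, 0.0683]
ee_rot: [1.616, 2.693, 0.004]
wrist_force: [0.2, -0.4, 0.1]
width: 1.002
finger_force: 0.0
```

Request:
step_arm --increments '[[[-0.007,-0.004,-0.01],[0,0,0],1],[[-0.007,-0.004,-0.01],[0,0,0],0.6],[[-0.007,-0.004,-0.01],[0,0,0],0.2],[[-0.007,-0.004,-0.01],[0,0,0],0],[[-0.007,-0.004,-0.01],[0,0,0],0]]'

```text
clock: 9.45
position: [0.4876, 0.2495, 0.0637]
ee_rot: [1.615, 2.694, 0.001]
wrist_force: [0.3, 0.3, 0.2]
width: 0.459
finger_force: 0.0
```

Request:
step_arm --increments '[[[0,0,0],[0,0,0],0],[[0,0,0],[0,0,0],0],[[0,0,0],[0,0,0],0],[[0,0,0],[0,0,0],0],[[0,0,0],[0,0,0],0]]'

```text
clock: 9.87
position: [0.4875, 0.2494, 0.0634]
ee_rot: [1.615, 2.694, 0.001]
wrist_force: [-0.7, -0.7, 3.3]
width: 0.195
finger_force: 58.4
```

Request:
step_arm --increments '[[[0,0,0.34],[0,0,0],0],[[0,0,0.34],[0,0,0],0],[[0,0,0.34],[0,0,0],0],[[0.087,-0.25,0.34],[0,0,-0.03],0],[[0.087,-0.25,0.34],[0,0,-0.03],0]]'

```text
clock: 10.28
position: [0.5142, 0.1759, 0.167]
ee_rot: [1.86, 2.53, 0.006]
wrist_force: [1.0, -0.4, -1.3]
width: 0.197
finger_force: 61.2
```

Request:
step_arm --increments '[[[0.205,-0.602,0],[0,0,-0.037],0],[[0.205,-0.602,0],[0,0,-0.037],0],[[0.205,-0.602,0],[0,0,-0.037],0],[[0.205,-0.602,0],[0,0,-0.037],0],[[0.205,-0.602,0],[0,0,-0.037],0]]'

```text
clock: 10.7
position: [0.5755, -0.0122, 0.1653]
ee_rot: [2.147, 2.29, -0.002]
wrist_force: [-0.2, 0.1, -0.5]
width: 0.194
finger_force: 61.2
```

Request:
step_arm --increments '[[[0,0,0],[0,0,0],0],[[0,0,0],[0,0,0],0],[[0,0,0],[0,0,0],0]]'

```text
clock: 10.95
position: [0.5746, -0.0052, 0.1646]
ee_rot: [-2.141, -2.297, 0.0]
wrist_force: [-0.2, 0.2, -0.5]
width: 0.199
finger_force: 61.1
```

Request:
step_arm --increments '[[[0.001,-0.004,-0.09],[0,0,0],0],[[0.001,-0.004,-0.09],[0,0,0],0],[[0.001,-0.004,-0.09],[0,0,0],0],[[0.001,-0.004,-0.09],[0,0,0],0],[[0.001,-0.004,-0.09],[0,0,0],0]]'

```text
clock: 11.37
position: [0.5758, -0.0066, 0.1392]
ee_rot: [2.141, 2.298, 0.002]
wrist_force: [-1.0, 0.8, -0.5]
width: 0.199
finger_force: 61.1
```

Run:
```python
from h import *
o=env.get_obs(); T=o["position"]; print(T.round(4),o["ee_rot"].round(4),o["wrist_force"].round(2))
p=cams.read_camera("scene"); ob=p["pixels"].mean(2); a=np.linspace(0,6.283,200)
for zz in (.082,.088,.094,.1):
    e=proj(p,np.c_[T[0]+.00925*np.cos(a),T[1]+.00925*np.sin(a),np.full(200,zz)]); row=int(round(e[:,1].mean()))
    print("pred",row,e[:,0].min().round(2),e[:,0].max().round(2),"obs from 250",ob[row,250:270].round().astype(int))
e=proj(p,np.c_[T[0]+.00925*np.cos(a),T[1]+.00925*np.sin(a),np.full(200,T[2]-.0564)]); print("pred bottom v",e[:,1].max(), ob[168:184,257:260].mean(1).round())
```

```text
[ 0.5758 -0.0066  0.1392] [2.1407e+00 2.2982e+00 2.0000e-03] [-1.    0.85 -0.48]
pred 172 253.82 261.88 obs from 250 [134 133 128 114  93  82  77  76  74  74  81 100 109 110 106  98  97  98
  99  95]
pred 170 253.75 261.83 obs from 250 [134 134 129 110  85  73  70  73  71  68  73  93 112 123 128 128 125 120
 116 113]
pred 167 253.68 261.79 obs from 250 [134 134 129 111  83  71  71  70  69  69  72  93 113 123 123 124 124 124
 124 124]
pred 165 253.61 261.74 obs from 250 [133 134 129 111  86  72  70  71  71  68  73  94 114 122 124 124 125 124
 124 124]
pred bottom v 173.65618407951774 [ 70.  71.  71.  71.  75.  88. 101. 104. 101.  98.  93.  86.  85.  84.
  85.  87.]
```

Request:
step_arm --increments '[[[-0.002,0.005,0],[0,0,0],0],[[-0.002,0.005,-0.025],[0,0,0],0],[[-0.002,0.005,-0.05],[0,0,0],0],[[-0.002,0.005,-0.07],[0,0,0],0],[[-0.002,0.005,-0.09],[0,0,0],0]]'

```text
clock: 11.83
position: [0.5742, -0.006, 0.1101]
ee_rot: [-2.142, -2.297, 0.001]
wrist_force: [-0.1, -0.3, -0.9]
width: 0.198
finger_force: 61.1
```

Request:
step_arm --increments '[[[0,0.002,-0.02],[0,0,0],0],[[0,0.002,-0.04],[0,0,0],0],[[0,0.002,-0.06],[0,0,0],0],[[0,0.002,-0.07],[0,0,0],0],[[0,0.002,-0.07],[0,0,0],0]]'

```text
clock: 12.25
position: [0.5741, -0.0055, 0.0892]
ee_rot: [-2.142, -2.297, 0.002]
wrist_force: [-0.0, -0.2, -0.4]
width: 0.192
finger_force: 61.1
```

Request:
step_arm --increments '[[[0,0,0],[0,0,0],0.6],[[0,0,0],[0,0,0],0.6],[[0,0,0],[0,0,0],0.8],[[0,0,0],[0,0,0],1],[[0,0,0],[0,0,0],1]]'

```text
clock: 12.67
position: [0.5749, -0.0053, 0.0905]
ee_rot: [2.142, 2.297, 0.001]
wrist_force: [0.8, -0.5, -0.7]
width: 0.891
finger_force: 0.0
```

Request:
step_arm --increments '[[[0,0,0.1],[0,0,0],1],[[0,0,0.22],[0,0,0],1],[[0,0,0.3],[0,0,0],1],[[-0.07,-0.25,0.3],[0,0,-0.015],1],[[-0.07,-0.25,0.3],[0,0,-0.015],1]]'

```text
clock: 13.08
position: [0.5552, -0.0797, 0.1825]
ee_rot: [2.245, 2.193, 0.006]
wrist_force: [-0.9, -1.7, 0.3]
width: 0.995
finger_force: 0.0
```

Request:
step_arm --increments '[[[-0.15,-0.55,0],[0,0,-0.017],1],[[-0.15,-0.55,0],[0,0,-0.017],1],[[-0.15,-0.55,0],[0,0,-0.017],1],[[-0.15,-0.55,0],[0,0,-0.017],1],[[-0.15,-0.55,0],[0,0,-0.017],1]]'

```text
clock: 13.5
position: [0.5046, -0.2549, 0.1812]
ee_rot: [2.372, 2.054, -0.005]
wrist_force: [-1.1, -1.0, -0.2]
width: 1.004
finger_force: 0.0
```

Run:
```python
from h import *
o=env.get_obs(); print(o["position"].round(4),o["ee_rot"].round(4),o["wrist_force"].round(2),o["width"])
for n in("scene","top"):
    p=cams.read_camera(n); C,u,v=cloud(p)
    for c in((.573,.0205),(.575,-.0063)):
        m=(np.hypot(C[:,0]-c[0],C[:,1]-c[1])<.0135)&(C[:,2]>.065)&(C[:,2]<.1); print(n,m.sum(),np.percentile(C[m,2],[10,50,90]).round(4),C[m].mean(0).round(4), C[m&(C[:,2]>.08)].mean(0).round(4))
    r=[(round(d["conf"],2),cam2w(p,d["location"]).round(3).tolist()) for d in cams.mark_of(p,"cap")]; print(r)
    im=np.load(f"{n}_im.npy").mean(2)
    for z in (.044,):
        gx,gy,r=rectify(p,im,(.5045,-.2535),np.radians(-7.4),z)
        for nm,g,pr in(("x",gx,r[:,np.abs(gy)<.025].mean(1)),("y",gy,r[np.abs(gx)<.01].mean(0))):
            d=np.gradient(pr); print(nm,[(float(round(g[i]*1e3,1)),float(round(d[i],1))) for i in range(3,len(d)-3) if abs(d[i])==abs(d[i-3:i+4]).max() and abs(d[i])>1.2])
```

```text
[ 0.5046 -0.2549  0.1812] [ 2.3716  2.0542 -0.0051] [-1.14 -0.99 -0.17] 1.0035007756502268
scene 84 [0.068  0.0794 0.0858] [0.5781 0.0215 0.0783] [0.5761 0.0211 0.0845]
scene 77 [0.0687 0.0802 0.0863] [ 0.58   -0.0053  0.0789] [ 0.5782 -0.0062  0.0846]
[(0.94, [0.504, -0.253, 0.003])]
x [(22.5, -2.700000047683716)]
y [(35.5, -4.199999809265137)]
top 43 [0.0789 0.0831 0.0866] [0.5717 0.0216 0.0823] [0.5727 0.0217 0.0839]
top 43 [0.0796 0.0824 0.0862] [ 0.5732 -0.0045  0.0823] [ 0.5739 -0.0047  0.0834]
[(0.71, [0.502, -0.251, 0.001])]
x [(-25.5, -6.300000190734863), (-21.0, 7.800000190734863), (-14.0, -1.600000023841858), (-10.5, 1.600000023841858), (10.5, -1.5), (14.5, 1.7000000476837158), (21.0, -5.300000190734863), (24.5, 3.5999999046325684)]
y [(-39.5, 1.2000000476837158), (-22.0, 1.7000000476837158), (24.5, 1.2999999523162842), (37.0, -9.0), (42.0, 3.5999999046325684), (45.0, 3.4000000953674316), (48.0, 3.700000047683716)]
```

Request:
step_arm --increments '[[[0,0.003,-0.1],[0,0,0],1],[[0,0.003,-0.2],[0,0,0],1],[[0,0.003,-0.3],[0,0,0],1],[[0,0.003,-0.4],[0,0,0],1],[[0,0.003,-0.4],[0,0,0],1]]'

```text
clock: 14.12
position: [0.5058, -0.2397, 0.0545]
ee_rot: [-2.351, -2.07, 0.008]
wrist_force: [-1.0, 1.1, -0.3]
width: 0.999
finger_force: 0.0
```

Request:
step_arm --increments '[[[0,0,0],[0,0,0],1],[[0,0,0],[0,0,0],1],[[0,0,0],[0,0,0],1]]'

```text
clock: 14.37
position: [0.5105, -0.2445, 0.0624]
ee_rot: [2.359, 2.07, 0.003]
wrist_force: [0.2, 1.0, 0.6]
width: 0.994
finger_force: 0.0
```

Request:
step_arm --increments '[[[-0.02,-0.031,-0.04],[0,0,0],1],[[-0.02,-0.031,-0.08],[0,0,0],1],[[-0.02,-0.031,-0.107],[0,0,0],1],[[-0.02,-0.031,-0.107],[0,0,0],1],[[-0.02,-0.031,-0.107],[0,0,0],1]]'

```text
clock: 14.78
position: [0.5027, -0.2532, 0.0279]
ee_rot: [-2.362, -2.071, 0.0]
wrist_force: [-0.2, 0.1, -0.1]
width: 1.002
finger_force: 0.0
```

Request:
step_arm --increments '[[[0,0,0],[0,0,0],1],[[0,0,0],[0,0,0],1]]'

```text
clock: 14.95
position: [0.5033, -0.2537, 0.0286]
ee_rot: [2.361, 2.071, 0.001]
wrist_force: [0.5, 0.6, -0.3]
width: 1.001
finger_force: 0.0
```

Request:
step_arm --increments '[[[0.004,0,0.004],[0,0,0],0.8],[[0.004,0,0.004],[0,0,0],0.6],[[0.004,0,0.004],[0,0,0],0.4],[[0.004,0,0.004],[0,0,0],0.2],[[0.004,0,0.004],[0,0,0],0]]'

```text
clock: 15.37
position: [0.5043, -0.2539, 0.0297]
ee_rot: [2.362, 2.07, 0.001]
wrist_force: [-0.6, 0.1, 2.9]
width: 0.497
finger_force: 61.0
```

Request:
step_arm --increments '[[[0,0,0],[0,0,0],0],[[0,0,0],[0,0,0],0],[[0,0,0],[0,0,0],0],[[0,0,0],[0,0,0],0],[[0,0,0],[0,0,0],0]]'

```text
clock: 15.78
position: [0.5043, -0.2539, 0.0297]
ee_rot: [2.362, 2.07, 0.001]
wrist_force: [0.2, 1.1, 5.0]
width: 0.501
finger_force: 61.0
```

Request:
step_arm --increments '[[[0,0,0.1],[0,0,0],0],[[0,0,0.2],[0,0,0],0],[[0,0,0.32],[0,0,0],0],[[0,0,0.4],[0,0,0],0],[[0.06,0.12,0.4],[0,0,0.01],0]]'

```text
clock: 16.2
position: [0.5203, -0.2279, 0.1548]
ee_rot: [2.303, 2.123, -0.0]
wrist_force: [0.4, -3.2, -0.1]
width: 0.496
finger_force: 61.0
```

Request:
step_arm --increments '[[[0.19,0.7,0],[0,0,0.026],0],[[0.19,0.7,0],[0,0,0.026],0],[[0.19,0.7,0],[0,0,0.026],0],[[0.19,0.7,0],[0,0,0.026],0],[[0.19,0.7,0],[0,0,0.026],0]]'

```text
clock: 16.62
position: [0.5758, -0.0147, 0.1485]
ee_rot: [-2.113, -2.323, 0.001]
wrist_force: [0.9, -0.4, -1.2]
width: 0.497
finger_force: 60.9
```

Request:
step_arm --increments '[[[0,0,0],[0,0,0],0],[[0,0,0],[0,0,0],0],[[0,0,0],[0,0,0],0],[[0,0,0],[0,0,0],0]]'

```text
clock: 16.95
position: [0.5757, -0.0187, 0.1488]
ee_rot: [-2.117, -2.321, 0.002]
wrist_force: [-0.3, -1.0, -1.2]
width: 0.495
finger_force: 60.9
```

Request:
step_arm --increments '[[[-0.006,0.087,0],[0,0,-0.0035],0],[[-0.006,0.087,0],[0,0,-0.0035],0],[[-0.006,0.087,0],[0,0,-0.0035],0],[[-0.006,0.087,0],[0,0,-0.0035],0],[[-0.006,0.087,0],[0,0,-0.0035],0]]'

```text
clock: 17.37
position: [0.5745, 0.0075, 0.1493]
ee_rot: [2.141, 2.298, -0.001]
wrist_force: [-0.0, -0.5, -1.4]
width: 0.495
finger_force: 60.9
```

Run:
```python
from h import *
o=env.get_obs(); T=o["position"]; print(T.round(4),o["ee_rot"].round(4),o["wrist_force"].round(2))
p=cams.read_camera("scene"); ob=p["pixels"].mean(2)
yaw=np.radians(4); R=np.array([[np.cos(yaw),-np.sin(yaw)],[np.sin(yaw),np.cos(yaw)]])
zb=T[2]-.0297
c=np.array([[sx*.0215,sy*.0375] for sx,sy in((1,1),(1,-1),(-1,-1),(-1,1))])@R.T+T[:2]
for z in(zb,zb+.044): print("pred corners (+x+y,+x-y,-x-y,-x+y)",proj(p,np.c_[c,np.full(4,z)]).round(1).tolist())
for z in (zb+.01,zb+.02,zb+.03):
    e=proj(p,np.c_[c,np.full(4,z)]); l,r=e[:,0].min(),e[:,0].max(); row=int(round(e[0,1])); print(row,"pred",l.round(2),r.round(2)); print(ob[row,int(l)-5:int(l)+6].round(),ob[row,int(r)-5:int(r)+6].round())
u,v=265,170; cv2.imwrite("pics/s4.png",cv2.resize(p["pixels"][v-30:v+30,u-40:u+40],(640,480),interpolation=cv2.INTER_CUBIC))
```

```text
[0.5745 0.0075 0.1493] [ 2.1415e+00  2.2980e+00 -7.0000e-04] [-0.03 -0.47 -1.39]
pred corners (+x+y,+x-y,-x-y,-x+y) [[278.0, 164.3], [245.0, 160.9], [250.0, 152.1], [281.9, 155.2]]
pred corners (+x+y,+x-y,-x-y,-x+y) [[278.0, 146.3], [244.3, 143.2], [249.4, 134.7], [282.0, 137.7]]
160 pred 244.87 281.94
[134. 135. 133. 135. 132. 122. 107. 100.  96.  94.  92.] [ 83.  78.  79.  98. 115. 122. 122. 123. 123. 123. 123.]
156 pred 244.7 281.97
[135. 135. 134. 135. 130. 115.  96.  88.  87.  86.  86.] [ 82.  78.  75.  81.  89. 104. 118. 122. 124. 124. 123.]
152 pred 244.53 281.99
[134. 134. 134. 135. 129. 113.  95.  87.  87.  86.  87.] [ 83.  76.  70.  65.  69.  87. 110. 122. 124. 124. 124.]
```

View pics/s4.png

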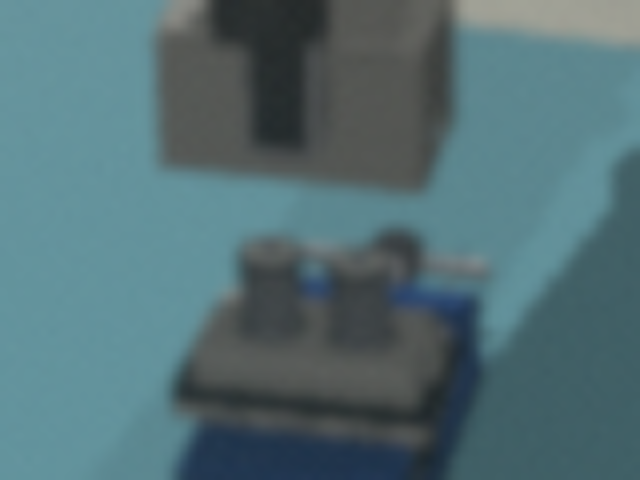

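Request:
step_arm --increments '[[[-0.001,0.0035,-0.03],[0,0,0],0],[[-0.001,0.0035,-0.07],[0,0,0],0],[[-0.001,0.0035,-0.11],[0,0,0],0],[[-0.001,0.0035,-0.15],[0,0,0],0],[[-0.001,0.0035,-0.175],[0,0,0],0]]'

```text
clock: 17.83
position: [0.573, 0.0103, 0.0941]
ee_rot: [-2.138, -2.3, 0.004]
wrist_force: [-0.4, 0.6, -0.1]
width: 0.496
finger_force: 60.9
```

Request:
step_arm --increments '[[[0,0,0],[0,0,0],0],[[0,0,0],[0,0,0],0]]'

```text
clock: 18.0
position: [0.5738, 0.0103, 0.0959]
ee_rot: [-2.139, -2.3, 0.002]
wrist_force: [0.7, -0.1, 1.1]
width: 0.497
finger_force: 60.9
```

Request:
step_arm --increments '[[[0,-0.006,0],[0,0,0],0],[[0,-0.006,-0.01],[0,0,0],0],[[0,-0.006,-0.02],[0,0,0],0],[[0,-0.006,-0.03],[0,0,0],0],[[0,-0.006,-0.035],[0,0,0],0]]'

```text
clock: 18.42
position: [0.5742, 0.0087, 0.086]
ee_rot: [-2.139, -2.301, 0.0]
wrist_force: [0.5, 0.9, -1.5]
width: 0.498
finger_force: 60.9
```

Request:
step_arm --increments '[[[0,0,0],[0,0,0],0]]'

```text
clock: 18.5
position: [0.574, 0.0087, 0.0858]
ee_rot: [-2.139, -2.301, 0.001]
wrist_force: [-0.9, 0.1, -0.7]
width: 0.494
finger_force: 60.9
```

Request:
step_arm --increments '[[[0,0,-0.004],[0,0,0],0],[[0,0,-0.008],[0,0,0],0],[[0,0,-0.012],[0,0,0],0],[[0,0,-0.015],[0,0,0],0],[[0,0,-0.015],[0,0,0],0]]'

```text
clock: 18.92
position: [0.5745, 0.009, 0.0818]
ee_rot: [-2.139, -2.301, -0.001]
wrist_force: [0.9, 1.0, 0.1]
width: 0.496
finger_force: 61.0
```

Request:
step_arm --increments '[[[0,0,-0.003],[0,0,0],0],[[0,0,-0.006],[0,0,0],0],[[0,0,-0.009],[0,0,0],0],[[0,0,-0.01],[0,0,0],0],[[0,0,-0.01],[0,0,0],0]]'

```text
clock: 19.33
position: [0.5751, 0.0088, 0.0796]
ee_rot: [2.138, 2.3, 0.002]
wrist_force: [-0.2, 1.6, 5.3]
width: 0.497
finger_force: 61.4
```

Request:
step_arm --increments '[[[0,0,-0.003],[0,0,0],0],[[0,0,-0.006],[0,0,0],0],[[0,0,-0.009],[0,0,0],0],[[0,0,-0.01],[0,0,0],0],[[0,0,-0.01],[0,0,0],0]]'

```text
clock: 19.75
position: [0.5748, 0.0089, 0.076]
ee_rot: [2.138, 2.301, 0.002]
wrist_force: [0.6, 1.4, 2.0]
width: 0.495
finger_force: 66.0
```

Request:
step_arm --increments '[[[0,0,-0.003],[0,0,0],0],[[0,0,-0.006],[0,0,0],0],[[0,0,-0.006],[0,0,0],0]]'

```text
clock: 20.0
position: [0.5748, 0.0089, 0.0746]
ee_rot: [2.138, 2.301, 0.001]
wrist_force: [-1.9, 1.4, 7.7]
width: 0.495
finger_force: 66.6
```

Request:
step_arm --increments '[[[0,0,-0.002],[0,0,0],0],[[0,0,-0.003],[0,0,0],0],[[0,0,-0.003],[0,0,0],0],[[0,0,-0.003],[0,0,0],0],[[0,0,-0.003],[0,0,0],0]]'

```text
clock: 20.42
position: [0.5748, 0.0089, 0.0742]
ee_rot: [2.139, 2.301, 0.001]
wrist_force: [-2.5, 1.5, 9.9]
width: 0.494
finger_force: 66.8
```

Request:
step_arm --increments '[[[0,0,0],[0,0,0],0],[[0,0,0],[0,0,0],0],[[0,0,0],[0,0,0],0],[[0,0,0],[0,0,0],0],[[0,0,0],[0,0,0],0]]'

```text
clock: 20.83
position: [0.5748, 0.0089, 0.0742]
ee_rot: [2.139, 2.301, 0.002]
wrist_force: [-2.1, 1.6, 9.3]
width: 0.494
finger_force: 66.8
```

Run:
```python
from h import *
for _ in range(4):
    p=cams.read_camera("scene"); o=env.get_obs(); print(o["position"].round(4),o["ee_rot"].round(4),o["wrist_force"].round(2),o["ft_torque"].round(2),o["finger_force"])
C,u,v=cloud(p)
yaw=np.radians(4); d=C[:,:2]-[.5748,.0078]; a=d[:,0]*np.cos(yaw)+d[:,1]*np.sin(yaw); b=-d[:,0]*np.sin(yaw)+d[:,1]*np.cos(yaw)
for lo,hi in((-.036,-.015),(.015,.036)):
    m=(abs(a)<.017)&(b>lo)&(b<hi)&(C[:,2]>.08)&(C[:,2]<.1); print(m.sum(),np.median(C[m,2]))
u,v=265,178; cv2.imwrite("pics/s5.png",cv2.resize(p["pixels"][v-24:v+24,u-32:u+32],(640,480),interpolation=cv2.INTER_CUBIC))
```

```text
[0.5748 0.0089 0.0742] [2.1386e+00 2.3011e+00 1.5000e-03] [-2.08  1.63  9.37] [ 0.1   0.47 -0.04] 66.82071536779404
[0.5748 0.0088 0.0742] [2.1386e+00 2.3009e+00 1.6000e-03] [-2.29  1.71 10.25] [0.15 0.51 0.02] 66.82072341442108
[0.5748 0.0089 0.0742] [2.1386e+00 2.3010e+00 1.6000e-03] [-2.71  1.24  9.9 ] [0.07 0.5  0.03] 66.82168900966644
[0.5748 0.0088 0.0742] [2.1387e+00 2.3009e+00 1.5000e-03] [-1.54  1.28  9.06] [0.14 0.47 0.03] 66.82139039039612
21 0.09051250979851931
70 0.09060358427038606
```

View pics/s5.png

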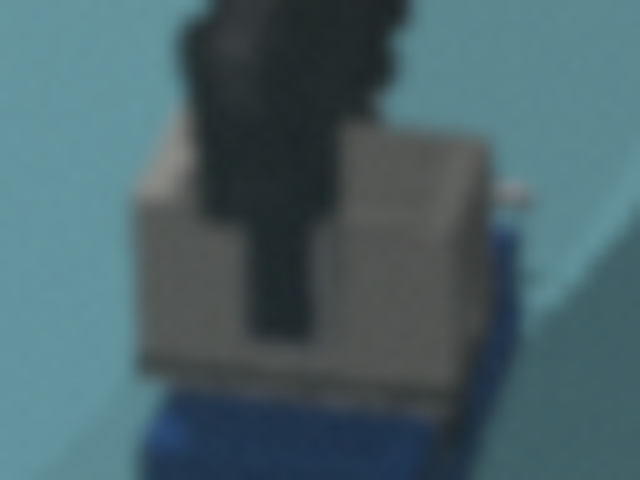

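The cap sits level on the flange, both halves of its roof at the same height. The resistance dropped at the click, and the press holds steady at about 10 N, so I'm handing in.

```bash
python3 -c "
from rig import env
print(env.close_job())"
```

```text
the job is handed in; nothing more can be done
None
```

I handed the job in at about 21 s. Both full-size cells are in their wells, button end up, and the slim cell is still in the rack. The cap clicked down level, judged by the drop in resistance and a level roof since the catches themselves were out of view. The arm is still pressing it with about 10 N, squeezing the gasket an estimated 2.5 mm. I kept clear of the multimeter, bottle and screwdriver but did not re-check their positions.

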